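# Balance the weighted lever tube on the saddle

## Robot

A 7-joint arm with a two-finger parallel gripper is mounted at the origin on a cart in front of the work surface, level with it; the furniture and walls round the work are solid. World frame = base frame: x ahead of the robot, y to its left, z up, the work surface at z = 0. Lengths are in m, angles in degrees, forces in N, time in s.
With the tool pointing down it reaches from about 0.4 to 0.875 m from the base axis. Payload 6.5 kg.
Tool frame: the origin (TCP) lies between the finger pads; the fingertips stand 17 mm ahead of it and the grasp point (between the pads) lies 2 mm behind it; z points along the fingers, y is the line along which they close (so a half turn about z gives the same grasp; the last joint's range is limited). The gripper opens to 85 mm and grips with 20 to 120 N. Pads are 22 mm wide; open, the fingers measure 114 mm over their backs; the gripper's body (76 mm by 85 mm) begins 54 mm behind the grasp point. The pads swing forward as they close: fully open they stand 13 mm farther back than shut.
Start: joints at [61.009, 30.733, -0.252, 88.115, 0.149, 61.152, -4.079], TCP at [0.277, -0.588, 0.248] pointing down, gripper open.
Joint ranges: [-154.64, 154.64], [-21.42, 123.67], [-72.66, 72.17], [13.99, 137.28], [-74.86, 254.86], [10.95, 109.41], [-158.01, 158.01]. Speed limits (degrees/s): [136.94, 136.94, 180, 180, 180, 180, 180].

## Interface

Orientations are given as a 3x3 rotation matrix whose columns are the frame's x, y, z axes.
In Python, from bench import get_obs, optics, r gives the robot as it stands.
- The arm moves only by the tool carry_out, never from a script. Its argument "targets" is a list of rows, each a list of 2 entries, a list of its own where there are three numbers: the shift along the tool's x, y, z in cm, then the turn, a rotation vector about the tool's x, y, z in degrees. A call has 1 to 5 rows; each row shifts and turns the commanded pose from where the row before left it, along the tool's axes as they then stand; what a row does not reach is not made up. A row lasts 1/12 s, in which the tool goes at most 41.7 mm and 7.16 degrees, less where a joint would pass 70% of its speed; a pose out of reach is approached as far as the arm can. A call with a gripper value outside its range is refused whole. "fingers" is the gripper command: -1 is shut, 1 is fully open, values between are in proportion, set as the call begins (left out, the last holds). The fingers move at their own pace and stop on an object; the grip force is fixed at half the most. Time passes only in rows, so rows that do not move let the fingers close. It gives the time, the measured TCP pose, the force, the opening and the grip force at its end, in the units of the state.
- get_obs(): the state, without advancing time (a new reading comes with each control period).
- optics.capture(name): name is "side" or "top" or "wrist"; returns a dict with "img" (480x640x3 uint8, red, green, blue), "z_map" (480x640 float32, m along the optical axis (not along the pixel's ray), 0 where there is no reading), "fov_y" (degrees; the focal length in pixels is half the picture's height over the tangent of half this angle, whatever the lens; pixels are square), "cx", "cy" (the principal point, pixels), "cam_to_world" (4x4, takes a point from camera to world coordinates). Camera axes: x right, y down, z forward; pixel columns grow to the right and rows downward; lengths in m; the calibration is good to about 2 mm. The wrist camera is an equidistant fisheye: a pixel r from the principal point sees the ray r / f radians off the axis. A picture is of the moment at which its call begins.
- r.close_job(): hands the job in; it is judged then, once.
The state is a dict: "t": time; "q": joint angles; "dq": joint speeds; "joint_efforts": joint torques, N m; "position": TCP position; "ee_rot": TCP orientation; "force": force on the tool from outside, world axes, zero at the start; "moment": the same for the moment, N m; "finger_gap": finger opening in m; "grasp_force": force on a finger pad.
Only numpy, scipy, OpenCV 4.12 (cv2) and the standard library are available. Lean on these libraries where they do the work, as an engineer would, in place of code of your own. Each camera call takes 0.05 s, during which the arm holds its last target. There are 200 camera calls.

## Task

A counterweight is clamped out of sight somewhere inside the square lever tube that lies on the two-post rest with the blue base. Lift the tube gently at trial points to find where it balances, never letting it tip, then lay it softly, level and square across the narrow brass-topped saddle so that it stays balanced there by itself. Leave the other things on the table where they are.

Things in the scene. Friction and masses are not known exactly. Their poses are not given: they have to be found in the camera images.
- tube_mid (a point): square aluminium tube 340 x 24 x 24 mm, black end plugs, red band 120 mm from its middle at the +x end; this point is its middle, half-way up; x along its length, z up. 0.74 to 0.86 kg with the hidden counterweight, which does not shift; the balance point lies up to 85 mm from the middle along x, on either side. It starts on the rest, its middle up to 15 mm along x from the rest's middle
- rest: fixed rest (mm): blue base 300 x 60 x 12, two flat-topped wooden posts 130 either side of the middle along x (each 14 along x, 52 wide), tops 50 above the table, with side lips 7 high and 44 apart (10 free each side of the tube); origin at the middle of its underside; x along the line between the posts, z up
- saddle_top (a point): fixed saddle (mm): grey base 80 x 70 x 10, slim post, flat brass head 14 along x by 22 along y, top 70 above the table, on a spring (2.5 N/mm, 8 travel: sinks 3 under the tube's weight); this point is the top's centre; the tube shall lie along x (either way round), z up. It stays level only with its balance point over the top. Fingers holding the tube's sides fit past the head
- ink_tin: round tin of ink with pale lid, 78 dia x 53 high mm, bystander; origin at the centre of its underside
- tape_b: dark roll of tape, 54 dia x 18 high mm, bystander; origin at the centre of its underside
- ink_tube_a: white ink tube with black cap lying, 38 x 109 x 26 mm, bystander; origin at the centre of its underside
- jar_gum: pale jar with red lid, 65 dia x 72 high mm, bystander; origin at the centre of its underside
Things that resemble listed ones, but are neither listed nor needed, are in the scene too. What is shaped like the part that bears saddle_top but green or turquoise is not meant.

How it is judged:
By the outcome, as a careful person would: the job done as asked, in the order asked, and still so for the second after the job is handed in, with the robot touching nothing.
It also fails if it takes over 51 s, if anything falls off the work surface, if the arm or the gripper's body presses on something with over 40 N, if the wrist force passes 120 N, or if a joint passes its speed limit or range.

## Working session

There is one attempt and no reset: what is moved stays moved. The work goes in short steps, Python scripts to look and compute and a tool call to move; the robot and the scene stay as the last step left them, time stands still between calls to the robot, and variables do not carry over. Pictures are saved under pics/ and viewed, at most 10 in all, crops included, and the job is handed in when it is done.

Besides the shell and the picture viewer there is one more tool, called after "Emit:" as a command line: name --argument value ..., lists and objects as JSON in quotes. carry_out: Moves the arm, as the interface text tells. Its arguments: {"type":"object","properties":{"targets":{"type":"array"},"fingers":{"type":"number"}},"required":["targets"]}

```bash
mkdir -p pics; ls
cat > h.py <<'E'
import numpy as np, cv2
from bench import get_obs, optics, r
def cap(n,f=None):
    c=optics.capture(n)
    if f: cv2.imwrite(f'pics/{f}.png',c['img'][:,:,::-1])
    return c
def pts(c):
    h,w=c['z_map'].shape; f=h/2/np.tan(np.radians(c['fov_y'])/2)
    v,u=np.mgrid[:h,:w]; z=c['z_map']
    P=np.stack([(u-c['cx'])/f*z,(v-c['cy'])/f*z,z],-1)
    M=np.array(c['cam_to_world']); W=P@M[:3,:3].T+M[:3,3]; W[z==0]=np.nan
    return W
E
python3 - <<'E'
from h import *
o=get_obs()
print({k:np.round(v,3).tolist() for k,v in o.items()})
for n in['top','side']:
    c=cap(n,n+'0'); np.savez(n+'0.npz',**c); print(n,c['fov_y'],c['cx'],c['cy'],np.round(c['cam_to_world'],3).tolist())
E
```

```text
pics
{'t': 0.0, 'q': [61.011, 30.778, -0.254, 88.17, 0.15, 61.152, -4.078], 'dq': [0.036, 0.01, 0.007, -0.018, -0.118, -0.068, -0.059], 'joint_efforts': [0.0, -58.341, 1.049, -25.911, 0.012, 0.009, -0.0], 'position': [0.276, -0.588, 0.247], 'ee_rot': [[0.905, 0.426, -0.001], [0.426, -0.905, 0.002], [-0.0, -0.002, -1.0]], 'force': [0.373, -0.849, -0.084], 'moment': [0.016, -0.015, -0.048], 'grasp_force': 0.0, 'finger_gap': 0.085}
top 45.17104725632069 327.3556941375236 239.28432404810184 [[0.032, -0.935, 0.353, -0.024], [-0.999, -0.034, 0.002, -0.219], [0.01, -0.353, -0.936, 1.706], [0.0, 0.0, 0.0, 1.0]]
side 48.18572439130674 314.6488040865894 242.4360057291275 [[-0.996, -0.052, 0.077, 0.498], [-0.093, 0.629, -0.772, 0.857], [-0.008, -0.776, -0.631, 0.94], [0.0, 0.0, 0.0, 1.0]]
```

View pics/top0.png

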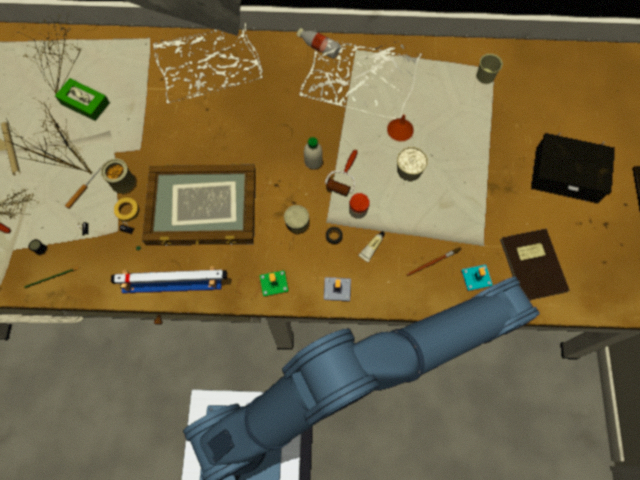

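View pics/side0.png

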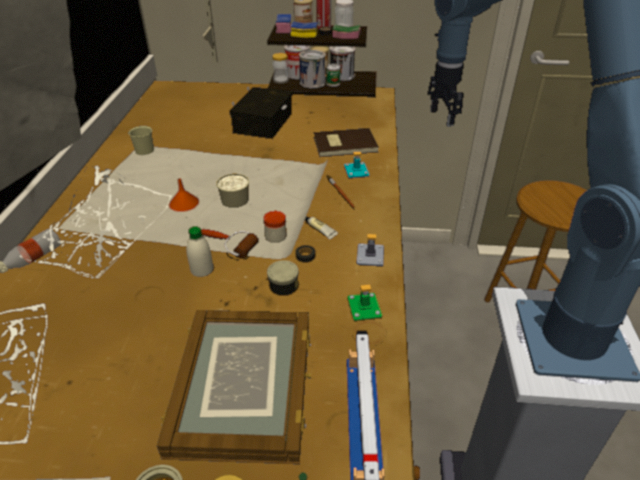

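Top view: the tube lies on the blue rest at (118–225, 277) with its red band near (125, 279). There are three saddles: green (273, 283), grey (338, 288) and turquoise (478, 277). The grey-based one fits the description, and I'll confirm it in a crop.

Run:
```python
from h import *
c=dict(np.load('top0.npz')); W=pts(c); im=c['img'].astype(int); hsv=cv2.cvtColor(c['img'],cv2.COLOR_RGB2HSV)
v,u=np.mgrid[:480,:640]
def rep(n,m): 
    P=W[m]; P=P[~np.isnan(P[:,0])]; print(n,m.sum(),'mean',P.mean(0).round(4),'min',P.min(0).round(3),'max',P.max(0).round(3)); return P
box=lambda a,b,e,f:(u>=a)&(u<=b)&(v>=e)&(v<=f)
hi=W[...,2]
P=rep('tube top',box(100,240,262,295)&(hi>.068)&(hi<.082))
vt=cv2.fitLine(P[:,:2].astype(np.float32),cv2.DIST_HUBER,0,.01,.01).ravel(); print(vt, np.degrees(np.arctan2(vt[1],vt[0])))
t=(P[:,:2]-vt[2:])@vt[:2]; print('mid',vt[2:]+vt[:2]*(t.min()+t.max())/2, np.ptp(t))
rep('red',box(105,150,265,295)&(hsv[...,1]>130)&((hsv[...,0]<8)|(hsv[...,0]>172))&(hi>.06))
P=rep('blue',box(100,240,265,300)&(hsv[...,0]>100)&(hsv[...,0]<130)&(hsv[...,1]>120))
print(cv2.minAreaRect(P[:,:2].astype(np.float32)*1000))
P=rep('head',box(325,350,275,300)&(hi>.06))
P=rep('base',box(320,355,272,305)&(hi>.006)&(hi<.018)&(hsv[...,1]<80))
print(cv2.minAreaRect(P[:,:2].astype(np.float32)*1000))
for n,b in dict(tin=(280,312,200,235),tape=(322,345,225,246),tubea=(355,390,228,265),green=(258,290,268,300)).items(): rep(n,box(*b)&(hi>.012))
a=c['img'][225:325,90:370]; b=cv2.resize(a[...,::-1],None,fx=2.8,fy=2.8,interpolation=cv2.INTER_CUBIC)
cv2.imwrite('pics/crop.png',b)
```

```text
tube top 804 mean [0.4595 0.2488 0.0735] min [0.436 0.079 0.068] max [0.485 0.419 0.082]
[ 0.07931364 -0.9968497   0.45945045  0.2488363 ] -85.45088
mid [0.45944445 0.24891179] 0.3391623609851847
red 34 mean [0.4492 0.3703 0.0721] min [0.437 0.364 0.06 ] max [0.463 0.377 0.078]
blue 715 mean [0.4464 0.2516 0.0111] min [0.421 0.106 0.001] max [0.47  0.404 0.023]
((446.9676818847656, 255.36807250976562), (30.427026748657227, 299.3124084472656), 4.267186641693115)
head 35 mean [ 0.4561 -0.2501  0.0688] min [ 0.446 -0.257  0.061] max [ 0.467 -0.245  0.076]
base 349 mean [ 0.454  -0.2487  0.0106] min [ 0.421 -0.289  0.006] max [ 0.491 -0.21   0.018]
((456.38079833984375, -249.656005859375), (79.6168441772461, 69.08037567138672), 88.97006225585938)
tin 544 mean [ 0.6681 -0.1161  0.0469] min [ 0.632 -0.155  0.012] max [ 0.748 -0.062  0.065]
tape 147 mean [ 0.6296 -0.2354  0.0178] min [ 0.602 -0.269  0.012] max [ 0.662 -0.21   0.029]
tubea 211 mean [ 0.6168 -0.3653  0.0185] min [ 0.545 -0.412  0.012] max [ 0.658 -0.326  0.036]
green 201 mean [ 0.464  -0.0567  0.0295] min [ 0.418 -0.102  0.012] max [ 0.502 -0.013  0.083]
```

View pics/crop.png

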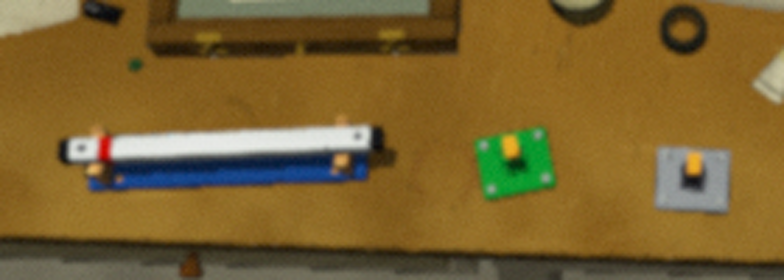

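The crop confirms it: the grey-based brass saddle is at crop (693, 165), with its long side along world y. The green one at (512, 150) is the decoy. I'm moving above the tube's middle now.

Emit:
carry_out --targets '[[[0, 0, 0], [0, 0, -6.93]], [[0, 0, 0], [0, 0, -6.93]], [[0, 0, 0], [0, 0, -6.93]], [[0, 0, 0], [0, 0, -6.93]], [[0, 0, 0], [0, 0, -6.93]]]' --fingers 0.3

```text
t: 0.52
position: [0.2766, -0.5878, 0.2478]
ee_rot: [[0.497, 0.868, -0.001], [0.868, -0.497, 0.001], [0.0, -0.001, -1.0]]
force: [0.5, 0.3, 0.0]
finger_gap: 0.0554
grasp_force: 0.0
```

Emit:
carry_out --targets '[[[0, 0, 0], [0, 0, -6.93]], [[0, 0, 0], [0, 0, -6.93]], [[0, 0, 0], [0, 0, -6.93]], [[0, 0, 0], [0, 0, -6.93]], [[0, 0, 0], [0, 0, -6.93]]]'

```text
t: 0.93
position: [0.2765, -0.5879, 0.2477]
ee_rot: [[-0.084, 0.996, -0.001], [0.996, 0.084, 0.001], [0.001, -0.001, -1.0]]
force: [0.2, 0.6, -0.9]
finger_gap: 0.056
grasp_force: 0.0
```

Emit:
carry_out --targets '[[[1.6, 3.8, 0], [0, 0, 0]], [[1.6, 3.8, 0], [0, 0, 0]], [[1.6, 3.8, 0], [0, 0, 0]], [[1.6, 3.8, 0], [0, 0, 0]], [[1.6, 3.8, 0], [0, 0, 0]]]'

```text
t: 1.35
position: [0.4611, -0.4923, 0.2479]
ee_rot: [[-0.078, 0.997, -0.001], [0.997, 0.078, 0.001], [0.001, -0.001, -1.0]]
force: [1.4, -0.5, 0.1]
finger_gap: 0.0554
grasp_force: 0.0
```

Emit:
carry_out --targets '[[[4, 0.33, 0], [0, 0, 0]], [[4, 0.33, 0], [0, 0, 0]], [[4, 0.33, 0], [0, 0, 0]], [[4, 0.33, 0], [0, 0, 0]], [[4, 0.33, 0], [0, 0, 0]]]'

```text
t: 1.77
position: [0.46, -0.2908, 0.2479]
ee_rot: [[-0.078, 0.997, -0.001], [0.997, 0.078, 0.0], [0.0, -0.001, -1.0]]
force: [0.9, 0.5, 0.4]
finger_gap: 0.0555
grasp_force: 0.0
```

Emit:
carry_out --targets '[[[2, 0.3, 0], [0, 0, 0]], [[0, 0, 0], [0, 0, 0]], [[0, 0, 0], [0, 0, 0]]]'

```text
t: 2.02
position: [0.4621, -0.2715, 0.2483]
ee_rot: [[-0.081, 0.997, -0.0], [0.997, 0.081, -0.0], [-0.0, -0.0, -1.0]]
force: [-0.2, -0.3, 0.0]
finger_gap: 0.0551
grasp_force: 0.0
```

I'm above the saddle, so I'll take one close look at its head and base.

```bash
cat >> h.py <<'E'
def wpts(c):
    h,w=c['z_map'].shape; f=h/2/np.tan(np.radians(c['fov_y'])/2)
    v,u=np.mgrid[:h,:w]; dx=u-c['cx']; dy=v-c['cy']; rr=np.hypot(dx,dy)+1e-9; th=rr/f
    z=c['z_map']; k=np.tan(np.minimum(th,1.5))/rr
    P=np.stack([dx*k*z,dy*k*z,z],-1); M=np.array(c['cam_to_world']); W=P@M[:3,:3].T+M[:3,3]; W[z==0]=np.nan
    return W
E
python3 - <<'E'
from h import *
c=cap('wrist','w1'); W=wpts(c); hi=W[...,2]; hsv=cv2.cvtColor(c['img'],cv2.COLOR_RGB2HSV)
near=(abs(W[...,0]-.456)<.07)&(abs(W[...,1]+.25)<.07)
m=near&(hi>.06)&(hi<.08); P=W[m]; print('head',m.sum(),np.nanmedian(P,0),P.min(0),P.max(0),cv2.minAreaRect((P[:,:2]*1000).astype(np.float32)))
m=near&(hi>.006)&(hi<.015)&(hsv[...,1]<90); P=W[m]; print('base',m.sum(),P.mean(0),cv2.minAreaRect((P[:,:2]*1000).astype(np.float32)))
E
```

```text
head 481 [ 0.46146772 -0.25206781  0.06996187] [ 0.45008872 -0.25976453  0.06144623] [ 0.47260607 -0.2447681   0.07239457] ((461.30621337890625, -252.5461883544922), (14.916244506835938, 22.553133010864258), 88.06607055664062)
base 4600 [ 0.46129642 -0.25061518  0.01040046] ((461.40216064453125, -252.35720825195312), (79.9159164428711, 69.73759460449219), 88.9610824584961)
```

View pics/w1.png

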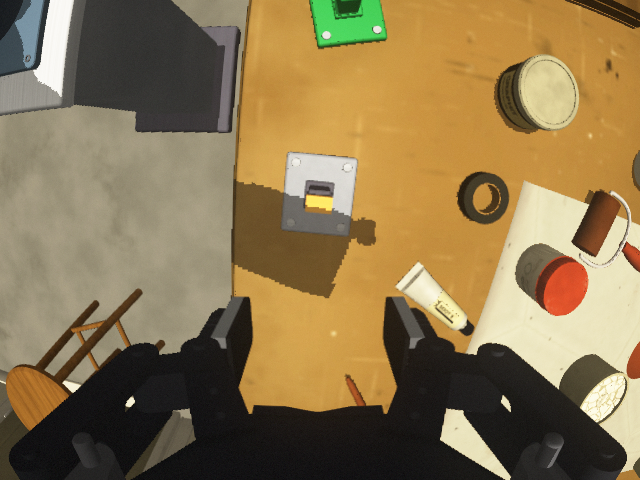

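View: the grey saddle with its brass head is at (320, 200), centre (0.4614, −0.2525), axis yaw 89.0°. Next I'm going toward the tube.

Emit:
carry_out --targets '[[[4, 0.35, 0], [0, 0, 0]], [[4, 0.35, 0], [0, 0, 0]], [[4, 0.35, 0], [0, 0, 0]], [[4, 0.35, 0], [0, 0, 0]], [[4, 0.35, 0], [0, 0, 0]]]'

```text
t: 2.48
position: [0.4639, -0.0721, 0.2482]
ee_rot: [[-0.075, 0.997, 0.0], [0.997, 0.075, -0.0], [-0.0, 0.0, -1.0]]
force: [1.0, -0.8, -0.0]
finger_gap: 0.0552
grasp_force: 0.0
```

Emit:
carry_out --targets '[[[4, 0.35, 0], [0, 0, 0]], [[4, 0.35, 0], [0, 0, 0]], [[4, 0.35, 0], [0, 0, 0]], [[4, 0.35, 0], [0, 0, 0]], [[4, 0.35, 0], [0, 0, 0]]]'

```text
t: 2.9
position: [0.4664, 0.1291, 0.2482]
ee_rot: [[-0.075, 0.997, 0.0], [0.997, 0.075, -0.0], [-0.0, 0.0, -1.0]]
force: [0.2, 0.7, 0.2]
finger_gap: 0.0552
grasp_force: 0.0
```

Emit:
carry_out --targets '[[[2, 0, 0], [0, 0, 0]], [[0, 0, 0], [0, 0, 0]], [[0, 0, 0], [0, 0, 0]]]'

```text
t: 3.15
position: [0.4647, 0.1487, 0.248]
ee_rot: [[-0.079, 0.997, -0.0], [0.997, 0.079, 0.0], [0.0, -0.0, -1.0]]
force: [0.4, -0.8, -0.2]
finger_gap: 0.0555
grasp_force: 0.0
```

```bash
cat >> h.py <<'E'
def tube(c,zc,rad=.2,ctr=(.46,.25)):
    W=wpts(c); hi=W[...,2]
    m=(abs(hi-zc)<.006)&(abs(W[...,0]-ctr[0])<.05)&(abs(W[...,1]-ctr[1])<.25); P=W[m]
    l=cv2.fitLine(P[:,:2].astype(np.float32),cv2.DIST_HUBER,0,.01,.01).ravel(); d=l[:2]*np.sign(l[1])
    t=(P[:,:2]-l[2:])@d; lo,h=t.min(),t.max(); hsv=cv2.cvtColor(c['img'],cv2.COLOR_RGB2HSV)
    red=m&(hsv[...,1]>130)&((hsv[...,0]<8)|(hsv[...,0]>172)); R=W[red]
    zfit=np.polyfit(t,P[:,2],1)
    return dict(yaw=np.degrees(np.arctan2(d[1],d[0])),end_lo=l[2:]+d*lo,end_hi=l[2:]+d*h,mid=l[2:]+d*(lo+h)/2,len=h-lo,red=R.mean(0) if len(R) else None,slope=np.degrees(zfit[0]),z=P[:,2].mean(),n=len(P),rect=cv2.minAreaRect((P[:,:2]*1000).astype(np.float32)))
E
python3 - <<'E'
from h import *
c=cap('wrist','w2'); print(tube(c,.074)); o=get_obs(); print(o['position'],o['ee_rot'],o['q'],o['moment'],o['force'])
E
```

```text
{'yaw': np.float32(94.313995), 'end_lo': array([0.47809386, 0.07862797]), 'end_hi': array([0.45827252, 0.34138515]), 'mid': array([0.46818319, 0.21000656]), 'len': np.float64(0.2635037358687104), 'red': None, 'slope': np.float64(0.048161113611427525), 'z': np.float64(0.0740848027966282), 'n': 8939, 'rect': ((468.5116271972656, 210.03482055664062), (24.523147583007812, 263.50604248046875), 4.290014266967773)}
[0.46473388 0.14728873 0.24790453] [[-7.65313616e-02  9.97067037e-01 -5.23920584e-04]
 [ 9.97066923e-01  7.65309582e-02 -7.51049385e-04]
 [-7.08750441e-04 -5.79862716e-04 -9.99999581e-01]] [  5.52632556  18.22957471 -33.93326111 110.63388275  12.3751145
  54.76666594 -29.88724196] [ 0.00317766 -0.04419347  0.0419939 ] [-0.600425   -1.51321701  0.39000725]
```

View pics/w2.png

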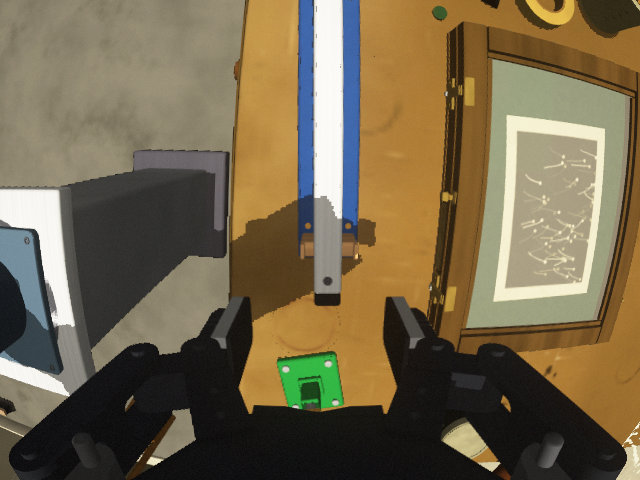

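View: the tube is at u≈328, its near end at (327, 298), and the grip line is about 8 mm off in tool y. I'm going down to the middle for the first trial grip.

Emit:
carry_out --targets '[[[4, 0.3, 0], [0, 0, 0]], [[4, 0.3, 1], [0, 0, 0]], [[2.05, 0.25, 3.5], [0, 0, 0]], [[0, 0, 4], [0, 0, 0]], [[0, 0, 4], [0, 0, 0]]]' --fingers 0.2

```text
t: 3.62
position: [0.4661, 0.2492, 0.1222]
ee_rot: [[-0.077, 0.997, 0.002], [0.997, 0.077, 0.001], [0.001, 0.002, -1.0]]
force: [1.1, 0.3, -0.2]
finger_gap: 0.0513
grasp_force: 0.0
```

Emit:
carry_out --targets '[[[0, 0, 3], [0, 0, 0]], [[0, 0, 2], [0, 0, 0]], [[0, 0, 1.2], [0, 0, 0]], [[0, 0, 0], [0, 0, 0]], [[0, 0, 0], [0, 0, 0]]]'

```text
t: 4.03
position: [0.4654, 0.2486, 0.0615]
ee_rot: [[-0.077, 0.997, 0.0], [0.997, 0.077, -0.001], [-0.001, 0.0, -1.0]]
force: [-0.2, 0.2, 0.6]
finger_gap: 0.0512
grasp_force: 0.0
```

Emit:
carry_out --targets '[[[0, 0, 0], [0, 0, 0]]]'

```text
t: 4.12
position: [0.466, 0.2496, 0.0626]
ee_rot: [[-0.077, 0.997, 0.002], [0.997, 0.077, 0.001], [0.001, 0.002, -1.0]]
force: [-0.2, -0.2, 1.1]
finger_gap: 0.0513
grasp_force: 0.0
```

Run:
```python
from h import *
F=[];M=[]
for i in range(6):
    o=get_obs(); F.append(o['force']);M.append(o['moment']); optics.capture('side')
print(o['position'],np.mean(F,0),np.mean(M,0),np.std(M,0),o['t'])
cap('side','s1')
```

```text
[0.46521928 0.2498784  0.06224031] [-0.08714834  0.00658638  0.29842801] [0.00350007 0.00620121 0.00362971] [0.02834089 0.02771683 0.03550631] 4.3667
```

Emit:
carry_out --targets '[[[0, 0, 0.2], [0, 0, 0]], [[0, 0, 0], [0, 0, 0]], [[0, 0, 0], [0, 0, 0]], [[0, 0, 0], [0, 0, 0]], [[0, 0, 0], [0, 0, 0]]]' --fingers -1

```text
t: 4.88
position: [0.4647, 0.2497, 0.0594]
ee_rot: [[-0.078, 0.997, 0.0], [0.997, 0.078, -0.0], [-0.0, 0.0, -1.0]]
force: [0.1, -0.6, 1.7]
finger_gap: 0.0235
grasp_force: 59.0
```

Emit:
carry_out --targets '[[[0, 0, 0], [0, 0, 0]], [[0, 0, 0], [0, 0, 0]]]'

```text
t: 5.05
position: [0.4647, 0.2497, 0.0594]
ee_rot: [[-0.078, 0.997, 0.0], [0.997, 0.078, -0.0], [-0.0, 0.0, -1.0]]
force: [1.1, -0.9, 3.1]
finger_gap: 0.0232
grasp_force: 59.0
```

```bash
cat >> h.py <<'E'
def ft(n=6):
    F=[];M=[];p=[]
    for i in range(n):
        o=get_obs(); F.append(o['force']);M.append(o['moment']);p.append(o['position']); optics.capture('side')
    R=o['ee_rot']; F=np.mean(F,0);M=np.mean(M,0)
    print('t',o['t'],'pos',np.mean(p,0).round(4),'F',F.round(2),'M',M.round(3),'Mtool',(R.T@M).round(3),'grip',o['grasp_force'],o['finger_gap'],'tilt',R[2].round(4))
E
python3 -c "
from h import *
ft()"
```

```text
t 5.3 pos [0.4647 0.2497 0.0593] F [ 0.03 -0.66  3.26] M [-0.183 -0.007  0.053] Mtool [ 0.007 -0.182 -0.054] grip 59.100472927093506 0.02315873569112073 tilt [-1.e-04  1.e-04 -1.e+00]
```

Emit:
carry_out --targets '[[[0, 0, -0.05], [0, 0, 0]], [[0, 0, -0.05], [0, 0, 0]], [[0, 0, 0], [0, 0, 0]]]'

```text
t: 5.6
position: [0.4641, 0.2494, 0.0597]
ee_rot: [[-0.078, 0.997, -0.001], [0.997, 0.078, -0.0], [-0.0, -0.001, -1.0]]
force: [1.4, 0.4, -7.0]
finger_gap: 0.0233
grasp_force: 59.0
```

```bash
python3 -c "
from h import *
ft()"
```

```text
t 5.85 pos [0.4641 0.2494 0.0598] F [ 0.86  0.61 -6.37] M [-0.052 -0.171 -0.083] Mtool [-0.167 -0.065  0.083] grip 58.97352397441864 0.023371474007295365 tilt [-4.e-04 -9.e-04 -1.e+00]
```

Emit:
carry_out --targets '[[[0, 0, -0.05], [0, 0, 0]], [[0, 0, -0.05], [0, 0, 0]], [[0, 0, 0], [0, 0, 0]]]'

```text
t: 6.15
position: [0.4641, 0.2491, 0.061]
ee_rot: [[-0.079, 0.997, -0.001], [0.997, 0.079, -0.001], [-0.001, -0.001, -1.0]]
force: [0.3, 0.2, -8.6]
finger_gap: 0.023
grasp_force: 59.1
```

```bash
python3 -c "
from h import *
ft()
print(tube(cap('wrist'),.075))"
```

```text
t 6.4 pos [0.4643 0.2493 0.0611] F [ 0.11 -0.01 -8.55] M [-0.461 -0.054 -0.003] Mtool [-0.017 -0.464  0.003] grip 59.06509459018707 0.023498871447594803 tilt [-3.e-04 -3.e-04 -1.e+00]
{'yaw': np.float32(94.41907), 'end_lo': array([0.46636345, 0.22018794]), 'end_hi': array([0.45519236, 0.36474031]), 'mid': array([0.4607779 , 0.29246413]), 'len': np.float64(0.14498338622782944), 'red': array([0.45543782, 0.36167269, 0.07533964]), 'slope': np.float64(-0.35570312515046854), 'z': np.float64(0.07557705988018293), 'n': 31323, 'rect': ((456.4410400390625, 292.3466796875), (50.15542984008789, 145.22329711914062), 11.150700569152832)}
```

Middle trial: 8.5 N and −0.46 N m, so the balance point is about 55 mm toward the red end. I'm setting the tube down and regripping there.

Emit:
carry_out --targets '[[[0, 0, 0.05], [0, 0, 0]], [[0, 0, 0.05], [0, 0, 0]], [[0, 0, 0.05], [0, 0, 0]], [[0, 0, 0.05], [0, 0, 0]], [[0, 0, 0], [0, 0, 0]]]'

```text
t: 6.92
position: [0.4647, 0.2496, 0.0594]
ee_rot: [[-0.078, 0.997, 0.0], [0.997, 0.078, -0.0], [-0.0, 0.0, -1.0]]
force: [-0.7, -2.5, -5.4]
finger_gap: 0.0234
grasp_force: 59.7
```

Emit:
carry_out --targets '[[[0, 0, 0], [0, 0, 0]], [[0, 0, 0], [0, 0, 0]], [[0, 0, 0], [0, 0, 0]], [[0, 0, 0], [0, 0, 0]]]' --fingers 0.0

```text
t: 7.25
position: [0.4651, 0.2503, 0.0598]
ee_rot: [[-0.079, 0.997, 0.001], [0.997, 0.079, 0.001], [0.001, 0.001, -1.0]]
force: [0.5, 0.4, 0.1]
finger_gap: 0.0431
grasp_force: 0.0
```

Emit:
carry_out --targets '[[[2, 0, 0], [0, 0, 0]], [[2, 0, 0], [0, 0, 0]], [[1.5, 0, 0], [0, 0, 0]], [[0, 0, 0], [0, 0, 0]], [[0, 0, 0], [0, 0, 0]]]'

```text
t: 7.67
position: [0.4601, 0.3053, 0.0595]
ee_rot: [[-0.08, 0.997, 0.0], [0.997, 0.08, 0.001], [0.001, 0.0, -1.0]]
force: [-0.3, -0.7, -0.2]
finger_gap: 0.0425
grasp_force: 0.0
```

```bash
python3 -c "
from h import *
ft(4)
t=tube(cap('wrist','w3'),.074,);print(t['yaw'],t['end_hi'],t['red'],t['slope'])"
```

```text
t 7.8167 pos [0.4604 0.3039 0.0592] F [-0.   -0.23 -0.32] M [-0.013 -0.041  0.005] Mtool [-0.04  -0.016 -0.005] grip 0.0 0.0427829534988867 tilt [-1.3e-03 -2.0e-04 -1.0e+00]
94.44004 [0.45121215 0.41722935] [0.45512762 0.36726673 0.07435596] -0.04270311037419461
```

Emit:
carry_out --targets '[[[0, 0, 0], [0, 0, 0]], [[0, 0, 0], [0, 0, 0]], [[0, 0, 0], [0, 0, 0]], [[0, 0, 0], [0, 0, 0]], [[0, 0, 0], [0, 0, 0]]]' --fingers -1

```text
t: 8.33
position: [0.4605, 0.3039, 0.0594]
ee_rot: [[-0.078, 0.997, 0.0], [0.997, 0.078, -0.001], [-0.001, 0.0, -1.0]]
force: [-0.6, -3.5, 5.4]
finger_gap: 0.0233
grasp_force: 59.4
```

Emit:
carry_out --targets '[[[0, 0, 0], [0, 0, 0]], [[0, 0, -0.05], [0, 0, 0]], [[0, 0, -0.05], [0, 0, 0]], [[0, 0, -0.05], [0, 0, 0]], [[0, 0, 0], [0, 0, 0]]]'

```text
t: 8.75
position: [0.4593, 0.3043, 0.06]
ee_rot: [[-0.079, 0.997, -0.002], [0.997, 0.079, -0.001], [-0.0, -0.002, -1.0]]
force: [-0.9, -0.5, -7.8]
finger_gap: 0.0232
grasp_force: 59.1
```

```bash
python3 -c "
from h import *
ft(8)"
```

```text
t 9.1 pos [0.4598 0.3044 0.0604] F [-0.19 -0.25 -8.27] M [-0.003  0.005 -0.003] Mtool [ 0.005 -0.002  0.003] grip 59.07209873199463 0.023508890935716616 tilt [-0.e+00 -2.e-04 -1.e+00]
```

Moment is about zero at this grip. I'll lift a little more to clear the rest and confirm.

Emit:
carry_out --targets '[[[0, 0, -0.1], [0, 0, 0]], [[0, 0, -0.1], [0, 0, 0]], [[0, 0, -0.2], [0, 0, 0]], [[0, 0, 0], [0, 0, 0]], [[0, 0, 0], [0, 0, 0]]]'

```text
t: 9.57
position: [0.4604, 0.3046, 0.065]
ee_rot: [[-0.078, 0.997, 0.0], [0.997, 0.078, 0.0], [0.0, 0.0, -1.0]]
force: [0.4, 1.1, -8.2]
finger_gap: 0.0232
grasp_force: 59.1
```

```bash
python3 -c "
from h import *
ft(20)
t=tube(cap('wrist'),.079,);print(t)"
```

```text
t 10.5167 pos [0.4602 0.3045 0.0648] F [ 0.02 -0.02 -8.36] M [-0.002 -0.005 -0.003] Mtool [-0.005 -0.002  0.003] grip 59.1277152299881 0.023455086335428147 tilt [-0. -0. -1.]
{'yaw': np.float32(94.478645), 'end_lo': array([0.46213851, 0.27554307]), 'end_hi': array([0.45104336, 0.41719526]), 'mid': array([0.45659094, 0.34636916]), 'len': np.float64(0.14208605252817819), 'red': array([0.45491807, 0.36780516, 0.07967388]), 'slope': np.float64(-0.10094348892881941), 'z': np.float64(0.07942829750094757), 'n': 30943, 'rect': ((452.0506896972656, 345.809814453125), (49.7038688659668, 141.93504333496094), 11.841041564941406)}
```

The balance point lies within 0.5 mm of the grip. I'm lifting, turning to the saddle's yaw and carrying it over.

Emit:
carry_out --targets '[[[0, 0, -1], [0, 0, 0]], [[0, 0, -2.5], [0, 0, 1]], [[0, 0, -3], [0, 0, 1.5]], [[0, 0, -3], [0, 0, 1.5]], [[0, 0, -2], [0, 0, 1.45]]]'

```text
t: 11.03
position: [0.4608, 0.3054, 0.1832]
ee_rot: [[0.017, 1.0, 0.002], [1.0, -0.017, 0.002], [0.002, 0.002, -1.0]]
force: [1.5, 0.6, -8.7]
finger_gap: 0.0234
grasp_force: 60.8
```

Emit:
carry_out --targets '[[[-1, 0.05, 0], [0, 0, 0]], [[-2, 0.05, 0], [0, 0, 0]], [[-2.5, 0.05, 0], [0, 0, 0]], [[-2.5, 0.05, 0], [0, 0, 0]], [[-2.5, 0.05, 0], [0, 0, 0]]]'

```text
t: 11.45
position: [0.4598, 0.197, 0.1786]
ee_rot: [[0.016, 1.0, -0.002], [1.0, -0.016, -0.002], [-0.002, -0.002, -1.0]]
force: [1.0, -0.5, -8.3]
finger_gap: 0.0229
grasp_force: 60.5
```

Emit:
carry_out --targets '[[[-2.5, 0.05, 0], [0, 0, 0]], [[-2.5, 0.05, 0], [0, 0, 0]], [[-2.5, 0.05, 0], [0, 0, 0]], [[-2.5, 0.05, 0], [0, 0, 0]], [[-2.5, 0.05, 0], [0, 0, 0]]]'

```text
t: 11.87
position: [0.46, 0.0722, 0.1788]
ee_rot: [[0.016, 1.0, -0.002], [1.0, -0.016, -0.001], [-0.001, -0.002, -1.0]]
force: [-0.1, 1.2, -8.7]
finger_gap: 0.0233
grasp_force: 60.5
```

Emit:
carry_out --targets '[[[-2.5, 0.05, 0], [0, 0, 0]], [[-2.5, 0.05, 0], [0, 0, 0]], [[-2.5, 0.05, 0], [0, 0, 0]], [[-2.5, 0.05, 0], [0, 0, 0]], [[-2.5, 0.05, 0], [0, 0, 0]]]'

```text
t: 12.28
position: [0.4602, -0.0525, 0.1788]
ee_rot: [[0.016, 1.0, -0.002], [1.0, -0.016, -0.0], [-0.0, -0.002, -1.0]]
force: [0.6, 0.4, -7.7]
finger_gap: 0.0234
grasp_force: 60.5
```

Emit:
carry_out --targets '[[[-2.5, 0.05, 0], [0, 0, 0]], [[-2.5, 0.05, 0], [0, 0, 0]], [[-2.5, 0.05, 0], [0, 0, 0]], [[-2.5, 0.05, 0], [0, 0, 0]], [[-2.5, 0.05, 0], [0, 0, 0]]]'

```text
t: 12.7
position: [0.4605, -0.1771, 0.1787]
ee_rot: [[0.016, 1.0, -0.002], [1.0, -0.016, 0.0], [0.0, -0.002, -1.0]]
force: [0.4, -1.0, -8.3]
finger_gap: 0.0231
grasp_force: 60.5
```

Emit:
carry_out --targets '[[[-2.5, 0.05, 0], [0, 0, 0]], [[-2, 0, 0], [0, 0, 0]], [[-0.7, 0, 0], [0, 0, 0]], [[0, 0, 0], [0, 0, 0]], [[0, 0, 0], [0, 0, 0]]]'

```text
t: 13.12
position: [0.4608, -0.2272, 0.1789]
ee_rot: [[0.017, 1.0, -0.002], [1.0, -0.017, 0.001], [0.001, -0.002, -1.0]]
force: [0.1, 0.9, -8.1]
finger_gap: 0.0231
grasp_force: 60.6
```

```bash
python3 -c "
from h import *
ft(8); o=get_obs(); print(o['ee_rot'])
c=cap('wrist','w4'); z=o['position'][2]+.0146
t=tube(c,z,ctr=(.46,-.25)); print({k:t[k] for k in('yaw','slope','z','end_hi','red')})
cap('side','s2')"
```

```text
t 13.4667 pos [ 0.4616 -0.2265  0.1795] F [ 0.18  0.51 -8.18] M [ 0.022 -0.008 -0.009] Mtool [-0.008  0.022  0.009] grip 60.57807683944702 0.0231510785982723 tilt [ 1.e-04 -1.e-04 -1.e+00]
[[ 1.55983132e-02  9.99878338e-01 -4.39009427e-05]
 [ 9.99878339e-01 -1.55983129e-02  7.34218067e-06]
 [ 6.65650676e-06 -4.40101273e-05 -9.99999999e-01]]
{'yaw': np.float32(89.07457), 'slope': np.float64(-0.14333363548839254), 'z': np.float64(0.194522047408029), 'end_hi': array([ 0.46358343, -0.11312688]), 'red': array([ 0.46278819, -0.16333645,  0.19470065])}
```

View pics/s2.png

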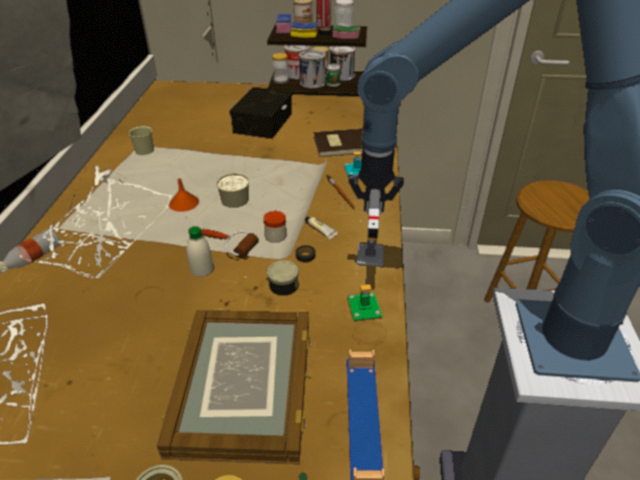

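View: the tube is held level above the grey saddle at (370, 250), and still 2.6 cm short in −y. I'll correct that and come down to just above the head.

Emit:
carry_out --targets '[[[-1.3, 0, 0], [0, 0, 0]], [[-1.3, 0, 1], [0, 0, 0]], [[0, 0, 2.5], [0, 0, 0]], [[0, 0, 2.5], [0, 0, 0]], [[0, 0, 2], [0, 0, 0]]]'

```text
t: 14.03
position: [0.4606, -0.2551, 0.0976]
ee_rot: [[0.019, 1.0, -0.001], [1.0, -0.019, -0.0], [-0.0, -0.001, -1.0]]
force: [-0.8, -0.2, -9.4]
finger_gap: 0.0236
grasp_force: 60.4
```

Emit:
carry_out --targets '[[[0, 0, 1], [0, 0, 0]], [[0, 0, 0.4], [0, 0, 0]], [[0, 0, 0], [0, 0, 0]], [[0, 0, 0], [0, 0, 0]], [[0, 0, 0], [0, 0, 0]]]'

```text
t: 14.45
position: [0.4624, -0.2541, 0.0868]
ee_rot: [[0.017, 1.0, 0.002], [1.0, -0.017, -0.001], [-0.001, 0.002, -1.0]]
force: [-0.3, -1.8, -9.1]
finger_gap: 0.0231
grasp_force: 60.4
```

```bash
python3 -c "
from h import *
ft(30); o=get_obs()
c=cap('wrist','w5'); z=o['position'][2]+.0146
t=tube(c,z,ctr=(.46,-.25)); print({k:t[k] for k in('yaw','slope','z','end_hi','red')})
W=wpts(c); hi=W[...,2]; hsv=cv2.cvtColor(c['img'],cv2.COLOR_RGB2HSV)
m=(abs(W[...,0]-.46)<.06)&(abs(W[...,1]+.25)<.06)&(hi>.006)&(hi<.015)&(hsv[...,1]<90); P=W[m]; print(m.sum(),P.min(0),P.max(0))
a=cap('side')['img'][150:330,280:460,::-1]; cv2.imwrite('pics/s3.png',cv2.resize(a,None,fx=3.2,fy=3.2,interpolation=cv2.INTER_CUBIC))"
```

```text
t 15.9 pos [ 0.4617 -0.2537  0.086 ] F [ 0.1   0.08 -8.44] M [-0.017  0.007  0.006] Mtool [ 0.006 -0.017 -0.006] grip 60.380516052246094 0.023405190292395905 tilt [-0.  0. -1.]
{'yaw': np.float32(89.01252), 'slope': np.float64(-0.14446217586156085), 'z': np.float64(0.10049776136941191), 'end_hi': array([ 0.46314469, -0.14003738]), 'red': array([ 0.46228364, -0.18983002,  0.10068407])}
4766 [ 0.42573253 -0.279019    0.00603624] [ 0.49666202 -0.21180491  0.01492964]
```

View pics/s3.png

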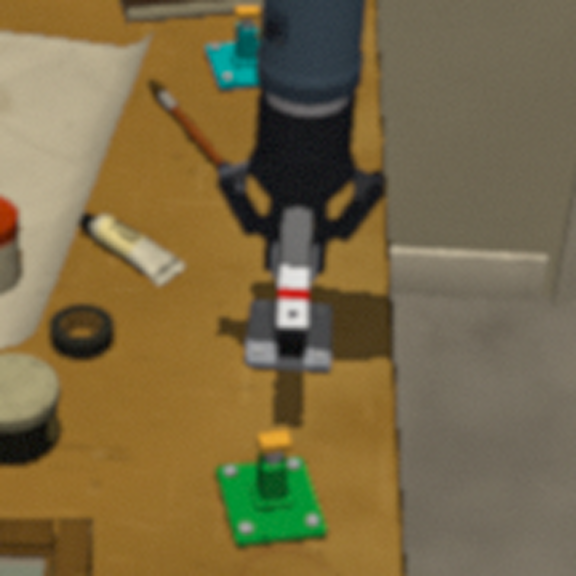

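View: the tube is centred over the grey base at (290, 335) and all the bystanders are in place. Alignment is within about 1 mm and 0.1°, so I'm lowering gently onto the spring.

Emit:
carry_out --targets '[[[0, 0, 0.2], [0, 0, 0]], [[0, 0, 0.2], [0, 0, 0]], [[0, 0, 0.1], [0, 0, 0]], [[0, 0, 0.1], [0, 0, 0]], [[0, 0, 0.05], [0, 0, 0]]]'

```text
t: 16.47
position: [0.4614, -0.2535, 0.079]
ee_rot: [[0.017, 1.0, -0.0], [1.0, -0.017, 0.0], [0.0, -0.0, -1.0]]
force: [0.3, 0.2, -8.9]
finger_gap: 0.0231
grasp_force: 60.5
```

Emit:
carry_out --targets '[[[0, 0, 0.05], [0, 0, 0]], [[0, 0, 0.05], [0, 0, 0]], [[0, 0, 0.05], [0, 0, 0]], [[0, 0, 0], [0, 0, 0]], [[0, 0, 0], [0, 0, 0]]]'

```text
t: 16.88
position: [0.4614, -0.2536, 0.0779]
ee_rot: [[0.017, 1.0, -0.0], [1.0, -0.017, -0.0], [-0.0, -0.0, -1.0]]
force: [-1.0, 0.2, -5.7]
finger_gap: 0.0229
grasp_force: 60.8
```

```bash
python3 -c "
from h import *
ft(12)"
```

```text
t 17.4333 pos [ 0.4614 -0.2535  0.0778] F [-1.67  0.94 -5.24] M [ 0.136  0.337 -0.01 ] Mtool [0.339 0.13  0.01 ] grip 60.82505285739899 0.023115018366517207 tilt [ 1.e-04 -2.e-04 -1.e+00]
```

The lateral force is −1.7 N in x, so the fingers or tube are rubbing slightly. I'll nudge −x by half a millimetre and continue.

Emit:
carry_out --targets '[[[0, -0.05, 0], [0, 0, 0]], [[0, 0, 0], [0, 0, 0]], [[0, 0, 0], [0, 0, 0]]]'

```text
t: 17.73
position: [0.4614, -0.2535, 0.0779]
ee_rot: [[0.016, 1.0, 0.001], [1.0, -0.016, -0.0], [-0.0, 0.001, -1.0]]
force: [0.6, 1.0, -5.3]
finger_gap: 0.0234
grasp_force: 60.9
```

```bash
python3 -c "
from h import *
ft(10)"
```

```text
t 18.1833 pos [ 0.4614 -0.2536  0.0779] F [ 0.53  1.26 -5.44] M [ 0.216 -0.087 -0.007] Mtool [-0.083  0.218  0.007] grip 60.87806224822998 0.023454595740322624 tilt [-0.e+00  7.e-04 -1.e+00]
```

Emit:
carry_out --targets '[[[0, 0, 0.05], [0, 0, 0]], [[0, 0, 0.05], [0, 0, 0]], [[0, 0, 0], [0, 0, 0]], [[0, 0, 0], [0, 0, 0]]]'

```text
t: 18.57
position: [0.4614, -0.2535, 0.077]
ee_rot: [[0.016, 1.0, 0.001], [1.0, -0.016, -0.0], [-0.0, 0.001, -1.0]]
force: [2.1, 1.7, -3.6]
finger_gap: 0.0233
grasp_force: 61.1
```

```bash
python3 -c "
from h import *
ft(10)"
```

```text
t 19.0167 pos [ 0.4614 -0.2536  0.0769] F [ 1.96  1.98 -2.97] M [ 0.34  -0.415 -0.011] Mtool [-0.409  0.347  0.011] grip 61.14116191864014 0.02336506341046226 tilt [-1.e-04  7.e-04 -1.e+00]
```

Emit:
carry_out --targets '[[[0.04, 0.04, 0.05], [0, 0, 0]], [[0, 0, 0.05], [0, 0, 0]], [[0, 0, 0], [0, 0, 0]], [[0, 0, 0], [0, 0, 0]]]'

```text
t: 19.4
position: [0.4614, -0.2536, 0.0759]
ee_rot: [[0.017, 1.0, -0.0], [1.0, -0.017, -0.0], [-0.0, -0.0, -1.0]]
force: [0.1, 0.4, -1.0]
finger_gap: 0.0232
grasp_force: 61.5
```

```bash
python3 -c "
from h import *
ft(10)"
```

```text
t 19.85 pos [ 0.4614 -0.2535  0.0759] F [ 1.01 -0.24 -0.27] M [-0.116 -0.227 -0.004] Mtool [-0.229 -0.112  0.004] grip 61.50873899459839 0.023240334612258166 tilt [-4.e-04  1.e-04 -1.e+00]
```

The saddle now carries the weight. I'll open a little first, with the fingers still guarding, and check.

Emit:
carry_out --targets '[[[0, 0, 0], [0, 0, 0]], [[0, 0, 0], [0, 0, 0]], [[0, 0, 0], [0, 0, 0]], [[0, 0, 0], [0, 0, 0]], [[0, 0, 0], [0, 0, 0]]]' --fingers -0.32

```text
t: 20.32
position: [0.4613, -0.2531, 0.0757]
ee_rot: [[0.016, 1.0, -0.0], [1.0, -0.016, 0.0], [0.0, -0.0, -1.0]]
force: [-0.7, -0.1, 0.4]
finger_gap: 0.0289
grasp_force: 0.0
```

```bash
python3 -c "
from h import *
ft(10)
for i in range(2):
    t=tube(cap('wrist'),.0905,ctr=(.46,-.25)); print({k:t[k] for k in('yaw','slope','z','end_hi','red')})
"
```

```text
t 20.7667 pos [ 0.4614 -0.2531  0.0758] F [ 0.15 -0.29  0.19] M [-0.002  0.003 -0.019] Mtool [ 0.003 -0.002  0.019] grip 0.0 0.02897382547831967 tilt [-0. -0. -1.]
{'yaw': np.float32(89.00236), 'slope': np.float64(-0.11593902931030482), 'z': np.float64(0.09041703332576967), 'end_hi': array([ 0.46305494, -0.14024358]), 'red': array([ 0.46220283, -0.18977668,  0.09065444])}
{'yaw': np.float32(89.00089), 'slope': np.float64(-0.12346771556194086), 'z': np.float64(0.09042238534309227), 'end_hi': array([ 0.46306259, -0.14035187]), 'red': array([ 0.46220675, -0.18977893,  0.09063406])}
```

It's balanced, free and level. I'm opening wider and withdrawing upward.

Emit:
carry_out --targets '[[[0, 0, 0], [0, 0, 0]], [[0, 0, 0], [0, 0, 0]], [[0, 0, 0], [0, 0, 0]], [[0, 0, 0], [0, 0, 0]], [[0, 0, -0.5], [0, 0, 0]]]' --fingers 0.1

```text
t: 21.33
position: [0.4608, -0.2529, 0.0802]
ee_rot: [[0.016, 1.0, -0.001], [1.0, -0.016, 0.001], [0.001, -0.001, -1.0]]
force: [0.4, -0.4, -0.9]
finger_gap: 0.0469
grasp_force: 0.0
```

Emit:
carry_out --targets '[[[0, 0, -1], [0, 0, 0]], [[0, 0, -2], [0, 0, 0]], [[0, 0, -3], [0, 0, 0]], [[0, 0, -3], [0, 0, 0]], [[0, 0, -3], [0, 0, 0]]]'

```text
t: 21.75
position: [0.4613, -0.253, 0.203]
ee_rot: [[0.016, 1.0, 0.0], [1.0, -0.016, 0.0], [0.0, 0.0, -1.0]]
force: [-0.3, 0.1, 0.5]
finger_gap: 0.047
grasp_force: 0.0
```

Emit:
carry_out --targets '[[[0, 0, 0], [0, 0, 0]], [[0, 0, 0], [0, 0, 0]], [[0, 0, 0], [0, 0, 0]], [[0, 0, 0], [0, 0, 0]], [[0, 0, 0], [0, 0, 0]]]'

```text
t: 22.17
position: [0.4607, -0.2528, 0.1997]
ee_rot: [[0.016, 1.0, -0.002], [1.0, -0.016, 0.001], [0.001, -0.002, -1.0]]
force: [-0.2, -0.4, 0.3]
finger_gap: 0.047
grasp_force: 0.0
```

```bash
python3 -c "
from h import *
for i in range(2):
    t=tube(cap('wrist'),.0905,ctr=(.46,-.25)); print({k:t[k] for k in('yaw','slope','z','end_hi','red','len')})
cap('side','s4')"
```

```text
{'yaw': np.float32(88.971596), 'slope': np.float64(-0.032395273680232005), 'z': np.float64(0.09040253796749662), 'end_hi': array([ 0.463278 , -0.1403532]), 'red': array([ 0.46219442, -0.18992016,  0.09059644]), 'len': np.float64(0.2489995987539806)}
{'yaw': np.float32(88.99612), 'slope': np.float64(-0.027429780277126524), 'z': np.float64(0.09041859051157809), 'end_hi': array([ 0.46326186, -0.14032076]), 'red': array([ 0.46233938, -0.18995162,  0.09067271]), 'len': np.float64(0.24914967472279453)}
```

View pics/s4.png

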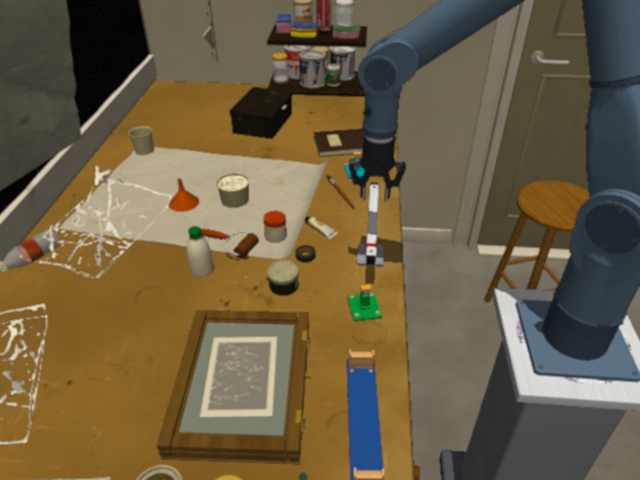

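View: the tube lies level on the grey saddle from (375, 185) to (370, 262), the gripper is clear above it, and the other things haven't moved. Handing in.

```bash
python3 -c "
from h import *
print(r.close_job())"
```

```text
the job is handed in; nothing more can be done
None
```

The tube lay balanced by itself on the grey, brass-topped saddle, level and square to about 0.1°, with its balance point about 55 mm from the middle toward the red band; the gripper was clear, nothing else had visibly moved, and I handed the job in at about 22 s of the 51 s allowed.

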